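# Hold the cocoa sieve over the coffee mug

### The job

I am about to dust a coffee with cocoa: pull the drawer of the little wooden chest all the way out to its stop and leave it open, take out the small wire sieve by its black handle and carry it over the jars and the brown cocoa tin that stand in between to the mug. Finish while still holding the sieve there, level and at rest, centred over the mug's mouth with the underside of its bowl about a finger's breadth above the rim and not touching it. Leave the mug, the spoon and everything else where they are.

Things in the scene. Friction and masses are not known exactly. Their poses are not given: they have to be found in the camera images.
- chest: Low wooden one-drawer chest, fixed to the table, 225 mm deep, 208 mm wide, 78 mm high; a white cup fixed on the back half of its top reaches 144 mm. Origin: centre of its underside on the table. Its x axis points from the drawer front to the back, y to its left as seen from the drawer side, z up. The drawer front is the face at x = -112.5 mm. It has a 10 mm top board that covers the closed drawer.
- drawer (a joint): How far the drawer is pulled out, in m: 0 shut, 0.18 at its stop. It slides along the chest's -x axis with a light, even resistance (about 1.5 N friction) and stays where it is left. At the start it is shut or up to 10 mm ajar.
- drawer_handle (a point): Middle of the drawer's steel bar handle, a round bar 11 mm thick and about 110 mm long that runs along the chest's y axis, 55 mm above the table and 35 mm in front of the drawer front (23 mm below the top of the chest); moves with the drawer.
- drawer_floor (a point): Centre of the drawer's inner floor, 24 mm above the table; moves with the drawer. Axes as the chest's. Inside, the drawer is 185 mm long (x) and 164 mm wide (y); a 5 mm thick divider along x, rising 25 mm above the floor, parts it into two equal lanes 79 mm wide; the side and back walls rise 34 mm above the floor, the front 42 mm.
- sieve: Small steel wire sieve, about 70 g, lying level in either lane of the drawer, handle towards the drawer front. Origin: centre of the underside of its bowl; z up, the handle runs along its -x axis. Bowl 38 mm across at the flat bottom, 60 mm at the rim, 26 mm deep. The handle ends at x = -111 mm in a wire hook that turns down to the level of the bowl's bottom and serves as a foot.
- sieve_grip (a point): Centre of the sieve's black plastic grip, 52 mm long (along the sieve's x), 12 mm wide (y) and 11 mm high (z); it lies 74 mm from the sieve's origin along -x and 21.5 mm above the bottom of the bowl.
- spoon: Steel measuring spoon, 117 mm long, lying in the other lane of the drawer: round bowl 36 mm across and 16 mm deep, flat steel handle 11 mm wide towards the drawer front. Origin: centre of the underside of its bowl; the handle runs along its -x axis.
- mug: White coffee mug, 205 g, standing loose on the table: 82 mm outside, 86 mm high, with a handle on its -y side that reaches 73 mm from the mug's axis. Origin at the level of the table, 16 mm from the axis towards the handle.
- mug_mouth (a point): Centre of the mug's open mouth, at the height of its rim, 86 mm above the table.
- jar_red: Glass jar with a red lid, 71 mm across, 115 mm high, one of a row of two jars and a tin that stand loose between the chest and the mug. Origin: centre of its underside.
- jar_black: Jar with a black lid, 65 mm across, 110 mm high, in the same row. Origin: centre of its underside.
- cocoa_tin: Brown round cocoa tin with a dark lid, 117 mm across, 114 mm high, the far end of the same row. Origin: centre of its underside.
Things that resemble listed ones, but are neither listed nor needed, are in the scene too. Leave any blue, purple or turquoise look-alike of the jar_red alone.

How it is judged:
By the outcome, as a careful person would: the job done as asked, in the order asked, and still so for the second after the job is handed in, while the arm keeps its last pose, push and grip.
It also fails if it takes over 56 s, if anything falls off the work surface, if the arm or the gripper's body presses on something with over 40 N, if the wrist force passes 120 N, or if a joint passes its speed limit or range.

### The arm

A 7-joint arm with a two-finger parallel gripper is mounted at the origin on a cart in front of the work surface, level with it; the furniture and walls round the work are solid. World frame = base frame: x ahead of the robot, y to its left, z up, the work surface at z = 0. Lengths are in mm, angles in rad, forces in N, time in s.
With the tool pointing down it reaches from about 400 to 875 mm from the base axis. Payload 6.5 kg.
Tool frame: the origin (TCP) lies on the centre line of the jaws, within the pads' length; the fingertips stand 11 mm ahead of it and the grasp point (between the pads) lies 8 mm behind it; z points along the fingers, y is the line along which they close (so a half turn about z gives the same grasp; the last joint's range is limited). The gripper opens to 85 mm and grips with 20 to 120 N. Pads are 22 mm wide; open, the fingers measure 114 mm over their backs; the gripper's body (76 mm by 85 mm) begins 54 mm behind the grasp point. The pads swing forward as they close: fully open they stand 13 mm farther back than shut.
Start: joints at [1.273, 0.536, -0.004, 1.538, 0.003, 1.067, -0.071], TCP at [149.321, -632.608, 242.29] pointing down, gripper open.
Joint ranges: [-2.7, 2.7], [-0.37, 2.16], [-1.27, 1.26], [0.24, 2.4], [-1.31, 4.45], [0.19, 1.91], [-2.76, 2.76]. Speed limits (rad/s): [2.39, 2.39, 3.14, 3.14, 3.14, 3.14, 3.14].

### API

Orientations are given as a unit quaternion [w, x, y, z].
In Python, from bench import ctrl, claw, kin, observe, cams gives the robot as it stands. The module is installed in compiled form; this text tells all that it offers. Calls block until the motion is done:
- ctrl.move_to(position, orientation): joint-space move of the TCP to a pose.
- ctrl.movel(position, attitude=None, vel=150, guard=None): straight line of the TCP; attitude=None keeps the orientation; vel is the mean speed in mm/s. With guard (N) it stops when the force on the tool has changed by that much, and returns True; else False.
- ctrl.move_j(angles): joint-space move.
- claw.gripper_to(opening, strength=None): finger opening in mm; strength is the grip in N (None keeps the last); returns when the fingers have stopped.
- ctrl.dwell(seconds).
- kin.solve_ik(position, orientation): joint angles nearest the present ones, or None.
- observe(): the state.
- cams.get_image(name): name is "scene" or "top" or "wrist"; returns the picture (420x560x3 uint8, red, green, blue); there is no depth.
- cams.get_calibration(name): a dict with "fx", "fy", "cx", "cy" (pixels), "extrinsics" (4x4, takes a point from camera to world coordinates); the wrist camera has in their place "tool_from_camera" (4x4, takes a point from camera to tool coordinates, whose origin is the TCP and whose axes are the flange's). Camera axes: x right, y up, looking along -z (the intrinsics and any distortion apply to the point x, -y, -z); pixel columns grow to the right and rows downward; lengths in mm; the calibration is good to about 2 mm. A picture is of the moment at which its call begins: read the wrist's pose just before it. get_calibration takes no time and is no camera call.
A pose or a line that the arm cannot do raises ctrl.PlanningError and nothing moves.
- ctrl.job_done(): hands the job in; it is judged then, once.
Trained networks look in the newest picture that a camera, given by its name, has taken for a name from the list of things; names that differ only in an ending like _2 or _b are one class to them, and where a whole thing is asked for, a point or a joint stands for the part that bears it (a point fixed in the world has none). Each returns a list of dicts, best first, with "p" (0 to 1); they miss things now and then, are a little off and sometimes report something else, mostly with a low value. They report only what shows in the picture. A call takes as long as a camera call. They do not tell look-alikes from the thing itself.
- cams.recognise(camera, thing): "location" ([x, y, z] in mm, in world coordinates, good to about 4 mm: the middle of the surface that is visible of it).
- cams.masks_of(camera, thing): "region" (420x560 bool, what is visible of it).
The state is a dict: "time": time; "q": joint angles; "dq": joint speeds; "tau": joint torques, N m; "tool_pos": TCP position; "orientation": TCP orientation; "force": force on the tool from outside, world axes, zero at the start; "moment": the same for the moment, N m; "width": finger opening in mm; "gripper_force": force on a finger pad.
Only numpy, scipy, OpenCV 4.12 (cv2) and the standard library are available. Lean on these libraries where they do the work, as an engineer would, in place of code of your own. Each camera call takes 0.05 s, during which the arm holds its last target. There are 200 camera calls.

## Working session

There is one attempt and no reset: what is moved stays moved. The work goes in short steps, each a Python script; the robot and the scene stay as the last script left them, time stands still between calls to the robot, and variables do not carry over. Pictures are saved under pics/ and viewed, at most 10 in all, crops included, and the job is handed in when it is done.

```bash
mkdir -p pics; ls; python3 - <<'E'
from bench import ctrl, claw, kin, observe, cams
import cv2, numpy as np
ims=[]
for c in ("scene","top"):
    im=cams.get_image(c); cv2.imwrite(f"pics/{c}0.png",im[:,:,::-1]); 
    k=cams.get_calibration(c); print(c,k["fx"],k["cx"],k["cy"],np.round(k["extrinsics"],3).tolist(),[x for x in k])
    for t in ("chest","drawer_handle","mug","mug_mouth","jar_red","jar_black","cocoa_tin"):
        r=cams.recognise(c,t); print(t,[(round(d["p"],2),np.round(d["location"]).tolist()) for d in r[:4]])
s=observe(); print(s["time"],s["orientation"],s["tool_pos"],s["width"])
E
```

```text
pics
scene 483.66208950300614 278.9307381207651 201.45904975554808 [[-0.538, 0.614, -0.578, -232.163], [-0.843, -0.404, 0.355, 563.261], [-0.016, 0.678, 0.735, 1073.031], [0.0, 0.0, 0.0, 1.0]] ['fx', 'fy', 'cx', 'cy', 'extrinsics']
chest [(0.83, [638.0, -256.0, 73.0]), (0.64, [553.0, -282.0, 53.0]), (0.26, [517.0, 215.0, 54.0])]
drawer_handle [(0.92, [552.0, -283.0, 51.0])]
mug [(0.59, [516.0, 215.0, 54.0])]
mug_mouth [(0.96, [520.0, 214.0, 54.0])]
jar_red [(0.91, [394.0, -1.0, 88.0]), (0.65, [480.0, 375.0, 90.0]), (0.64, [372.0, 294.0, 90.0]), (0.6, [359.0, 136.0, 88.0])]
jar_black []
cocoa_tin [(0.97, [561.0, -61.0, 114.0])]
top 485.97200606637523 270.30983891237815 216.18511719204753 [[-0.011, 0.991, -0.132, 361.567], [-1.0, -0.008, 0.022, 77.305], [0.021, 0.132, 0.991, 1602.691], [0.0, 0.0, 0.0, 1.0]] ['fx', 'fy', 'cx', 'cy', 'extrinsics']
chest [(0.7, [659.0, -276.0, 78.0])]
drawer_handle []
mug [(0.93, [518.0, 214.0, 23.0])]
mug_mouth [(0.72, [520.0, 217.0, 20.0])]
jar_red [(0.75, [492.0, 362.0, 117.0]), (0.69, [383.0, 122.0, 111.0]), (0.64, [412.0, -13.0, 116.0]), (0.64, [382.0, 431.0, 117.0])]
jar_black [(0.8, [501.0, 26.0, 107.0])]
cocoa_tin [(0.66, [582.0, -80.0, 112.0])]
0.8 [-1.77107746e-05  9.93290326e-01  1.15647429e-01 -2.19828119e-05] [ 149.30132067 -632.58777785  242.27906035] 85.14038145087503
```

View pics/scene0.png

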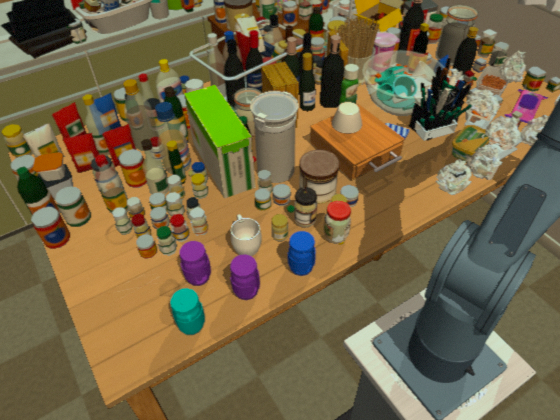

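View pics/top0.png

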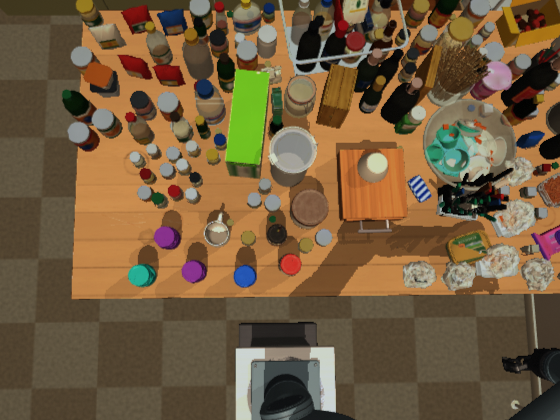

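The scene view shows the chest at about (355,140) with its drawer facing the robot, the tin at (320,175), the black jar at (304,207), the red jar at (338,222) and the mug at (245,237). In the top view the chest is at (372,185) with its handle at (376,226), and the mug is at (217,233) with its handle pointing up, which is world +x. Next I'll take close wrist looks at the mug and the chest.

```bash
cat > h.py <<'E'
from bench import ctrl, claw, kin, observe, cams
import cv2, numpy as np
from scipy.spatial.transform import Rotation as R
def quat(yaw):  # tool down, tool x at yaw
    q=(R.from_euler('z',yaw)*R.from_euler('x',np.pi)).as_quat(); return np.r_[q[3],q[:3]]
def Rq(q): return R.from_quat(np.r_[q[1:],q[0]]).as_matrix()
def snap(name,fn=None):
    s=observe(); im=cams.get_image(name); k=cams.get_calibration(name)
    if name=="wrist":
        T=np.eye(4); T[:3,:3]=Rq(s["orientation"]); T[:3,3]=s["tool_pos"]; E=T@np.array(k["tool_from_camera"])
    else: E=np.array(k["extrinsics"])
    if fn: cv2.imwrite(f"pics/{fn}.png",im[:,:,::-1]); np.savez(f"pics/{fn}.npz",E=E,f=[k["fx"],k["fy"],k["cx"],k["cy"]])
    return im,(E,k["fx"],k["fy"],k["cx"],k["cy"])
def load(fn): d=np.load(f"pics/{fn}.npz"); return (d["E"],*d["f"])
def plane(c,px,z):  # pixels -> world on plane z
    E,fx,fy,cx,cy=c; px=np.atleast_2d(np.asarray(px,float))
    d=np.c_[(px[:,0]-cx)/fx,-(px[:,1]-cy)/fy,-np.ones(len(px))]@E[:3,:3].T
    o=E[:3,3]; return o+d*((z-o[2])/d[:,2])[:,None]
def rec(c,t): return [(round(d["p"],2),np.round(d["location"]).tolist()) for d in cams.recognise(c,t)[:3]]
def mask(c,t):
    r=cams.masks_of(c,t); return (r[0]["region"],r[0]["p"]) if r else (None,0)
E
python3 - <<'E'
from h import *
k=cams.get_calibration("wrist"); print({a:np.round(b,2).tolist() for a,b in k.items()})
for y in (0,np.pi/2,np.pi,-np.pi/2,0.39):
    print(round(y,2),[None if (q:=kin.solve_ik(p,quat(y))) is None else np.round(q,2).tolist() for p in ([450,216,330],[450,-283,330],[545,-283,50],[365,-285,50],[445,-250,50])])
E
```

```text
{'fx': 328.67, 'fy': 328.67, 'cx': 274.33, 'cy': 206.19, 'tool_from_camera': [[-0.0, 0.96, 0.3, 76.16], [1.0, -0.0, 0.0, -0.67], [0.0, 0.3, -0.96, -130.77], [0.0, 0.0, 0.0, 1.0]]}
0 [[0.43, 0.44, -1.25, 1.78, 0.44, 1.25, -2.51], [0.6, 0.25, -0.15, 1.74, 0.04, 1.15, -1.13], [0.46, 0.73, -0.07, 1.74, 0.08, 0.67, -1.23], [0.62, 0.56, -0.06, 2.13, 0.08, 0.45, -1.08], [0.5, 0.61, -0.1, 2.01, 0.11, 0.52, -1.24]]
1.57 [[0.4, 0.41, -1.2, 1.78, 0.41, 1.23, -0.91], [0.85, 0.28, -0.45, 1.73, 0.13, 1.16, 0.36], [0.66, 0.76, -0.36, 1.73, 0.37, 0.72, 0.11], [0.84, 0.58, -0.33, 2.12, 0.38, 0.5, 0.22], [0.72, 0.64, -0.37, 2.0, 0.41, 0.58, 0.06]]
3.14 [[0.32, 0.36, -1.07, 1.78, 0.33, 1.2, 0.73], [1.07, 0.33, -0.74, 1.71, 0.24, 1.19, 1.84], [0.83, 0.82, -0.61, 1.72, 0.62, 0.81, 1.5], [1.03, 0.63, -0.57, 2.11, 0.63, 0.58, 1.57], [0.87, 0.68, -0.57, 1.99, 0.61, 0.64, 1.47]]
-1.57 [[0.32, 0.36, -1.07, 1.78, 0.33, 1.2, 2.3], [0.37, 0.24, 0.13, 1.75, -0.03, 1.15, -2.63], [0.21, 0.75, 0.27, 1.76, -0.3, 0.68, -2.49], [0.37, 0.57, 0.24, 2.15, -0.3, 0.45, -2.3], [0.24, 0.62, 0.24, 2.03, -0.28, 0.52, -2.47]]
0.39 [[0.42, 0.44, -1.24, 1.78, 0.44, 1.25, -2.11], [0.65, 0.26, -0.22, 1.74, 0.06, 1.15, -0.76], [0.51, 0.73, -0.15, 1.74, 0.16, 0.68, -0.9], [0.67, 0.56, -0.13, 2.13, 0.15, 0.46, -0.76], [0.55, 0.61, -0.16, 2.01, 0.19, 0.53, -0.92]]
```

```bash
python3 - <<'E'
from h import *
ctrl.move_j([-0.423,.25,0,1.74,0,1.15,-1.57])
s=observe(); print(s["time"],s["tool_pos"])
im,c=snap("wrist","mug1")
m,p=mask("wrist","mug"); np.save("pics/mugmask.npy",m); print("mug",p,rec("wrist","mug_mouth"))
if m is not None:
    ys,xs=np.nonzero(m); print(xs.min(),xs.max(),ys.min(),ys.max()); 
for t in ("jar_red","jar_black"): print(t,rec("wrist",t))
ctrl.move_j([0.5,.25,0,1.74,0,1.15,0.5])
s=observe(); print(s["time"],s["tool_pos"])
im2,c2=snap("wrist","chest1")
m2,p2=mask("wrist","drawer_handle"); print("dh",p2,rec("wrist","drawer_handle"),rec("wrist","chest"),rec("wrist","cocoa_tin"))
if m is not None: 
    e=im.copy(); e[cv2.morphologyEx(m.astype(np.uint8),cv2.MORPH_GRADIENT,np.ones((2,2),np.uint8))>0]=(255,0,0)
else: e=im
cv2.imwrite("pics/mug1v.png",e[:,:,::-1])
e=im2.copy()
if m2 is not None: e[cv2.morphologyEx(m2.astype(np.uint8),cv2.MORPH_GRADIENT,np.ones((2,2),np.uint8))>0]=(255,0,0)
cv2.imwrite("pics/chest1v.png",e[:,:,::-1])
E
```

```text
3.9167 [504.59335041 176.86453938 331.07061618]
mug 0.93 [(0.73, [506.0, 214.0, 26.0])]
214 285 101 185
jar_red [(0.96, [505.0, 360.0, 122.0]), (0.95, [424.0, 8.0, 74.0]), (0.82, [395.0, 133.0, 113.0])]
jar_black [(0.58, [509.0, 39.0, 108.0])]
5.9667 [ 446.57438402 -293.96661947  331.14720202]
dh 0.91 [(0.76, [550.0, -285.0, 62.0])] [(0.95, [660.0, -276.0, 78.0])] [(0.79, [570.0, -130.0, 80.0])]
```

View pics/mug1v.png

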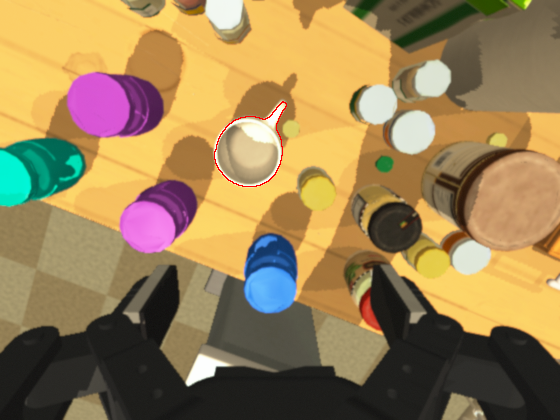

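View pics/chest1v.png

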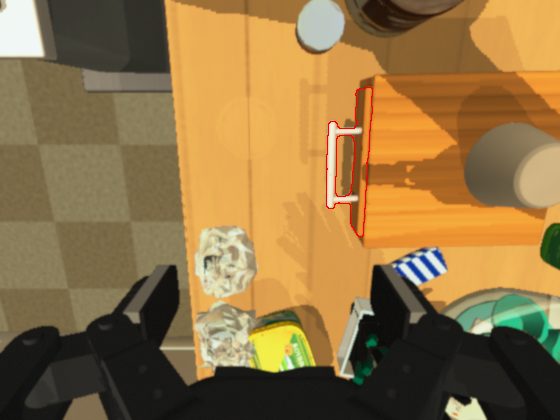

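The mug is at about (248,152) with radius about 33 px, and the mask follows its rim. The drawer's bar handle runs from (332,122) to (331,208), and the chest's top front edge runs from (373,76) to (362,247). Now I'll turn these into metric positions.

```bash
python3 - <<'E'
from h import *
from scipy.optimize import least_squares
c=load("mug1"); m=np.load("pics/mugmask.npy").astype(np.uint8)
mo=cv2.morphologyEx(m,cv2.MORPH_OPEN,cv2.getStructuringElement(cv2.MORPH_ELLIPSE,(31,31)))
ct=max(cv2.findContours(mo,0,1)[0],key=len)[:,0]
P=plane(c,ct,86)[:,:2]
f=lambda x:np.hypot(*(P-x[:2]).T)-x[2]
r=least_squares(f,[518,215,41],loss="soft_l1"); print("mug rim",r.x,np.std(f(r.x)))
ys,xs=np.nonzero(m&~mo); tip=plane(c,[[283,103]],60)[0]; print("mug handle dir",np.degrees(np.arctan2(tip[1]-r.x[1],tip[0]-r.x[0])))
c=load("chest1"); im=cv2.imread("pics/chest1.png").astype(int)
sat=im.max(2)-im.min(2); bright=(im.min(2)>170)&(sat<70)
pts=[]
for row in range(135,196,3):
    x=np.nonzero(bright[row,318:346])[0]
    if len(x): pts.append((318+x.mean(),row,len(x)))
pts=np.array(pts); print(np.round(pts[[0,len(pts)//2,-1]],1).tolist())
W=plane(c,pts[:,:2],57)
k=np.polyfit(W[:,1],W[:,0],1); print("bar slope deg",np.degrees(np.arctan(k[0])))
ends=plane(c,[[332.5,122.5],[331.5,207.5]],57); print("bar ends",ends, "mid",ends.mean(0), np.linalg.norm(ends[0]-ends[1]))
co=plane(c,[[373,76],[362,247]],78); d=co[0]-co[1]; print("front corners",co,np.linalg.norm(d),"yaw",np.degrees(np.arctan2(-d[0],d[1])),co.mean(0))
for n,p,z in (("tin",[509,198],114),("black",[396,227],110),("yellow",[317,189],60),("blue",[271,289],110),("purple",[149,224],110)): print(n,plane(load("mug1"),[p],z).round())
E
```

```text
mug rim [514.93395192 215.18838682  38.63142718] 1.31587485534126
mug handle dir -12.755725881019705
[[331.5, 135.0, 6.0], [330.5, 165.0, 6.0], [329.5, 195.0, 6.0]]
bar slope deg -0.9888120127742805
bar ends [[ 516.79002957 -237.86841618   57.        ]
 [ 521.1679048  -344.32881218   57.        ]] mid [ 518.97896718 -291.09861418   57.        ] 106.55037169009769
front corners [[ 554.67797137 -187.62898373   78.        ]
 [ 558.84922491 -390.33926148   78.        ]] 202.75319002454154 yaw 1.1788326729176337 [ 556.76359814 -288.98412261   78.        ]
tin [[590. -66. 114.]]
black [[509.  27. 110.]]
yellow [[503. 118.  60.]]
blue [[377. 125. 110.]]
purple [[397. 286. 110.]]
```

```bash
python3 - <<'E'
from h import *
b=np.array([520.5,-291.0]); yaw=0.02; ux=np.array([np.cos(yaw),np.sin(yaw)]); q=quat(np.pi/2+yaw)
ctrl.move_to([*b,120],q); claw.gripper_to(28,40)
g=ctrl.movel([*b,48],vel=100,guard=12); s=observe(); print("down",g,s["time"],s["tool_pos"],s["force"])
if g: raise SystemExit
claw.gripper_to(0,40); s=observe(); print("w",s["width"],s["gripper_force"],s["force"])
if s["width"]<7: raise SystemExit
p0=s["tool_pos"]
e=b-ux*192
g=ctrl.movel([*e,48],vel=90,guard=12); s=observe(); print("pull",g,s["time"],s["tool_pos"],s["force"],s["width"],np.linalg.norm((s["tool_pos"]-p0)[:2]))
E
```

```text
down False 8.5667 [ 520.94379086 -291.25338115   48.47902369] [ 0.20245758 -0.50051194  0.68596148]
w 9.605132753278994 39.076847434043884 [-1.99980919 -0.20920686  4.55015212]
pull True 10.65 [ 342.96391099 -295.15924837   48.75056705] [1.09716135 0.57450085 1.05246568] 9.478816975311819 177.87458146726695
```

```bash
python3 - <<'E'
from h import *
p=observe()["tool_pos"]
g=ctrl.movel([p[0]-5,p[1]-.1,p[2]],vel=25,guard=10); s=observe(); print(g,s["tool_pos"],s["force"],s["width"])
claw.gripper_to(28); s=observe(); p=s["tool_pos"]; print(p,s["width"])
ctrl.movel([p[0],p[1],110],vel=150)
ctrl.move_to([440,-290,260],quat(0.02))
claw.gripper_to(40)
im,c=snap("wrist","dr"); print(observe()["time"])
e=im.copy()
for t,col in (("sieve",(255,0,0)),("sieve_grip",(0,0,255)),("drawer_handle",(0,255,0))):
    m,p=mask("wrist",t); print(t,p,rec("wrist",t))
    if m is not None:
        np.save(f"pics/m_{t}.npy",m)
        if t!="sieve_grip": e[cv2.morphologyEx(m.astype(np.uint8),cv2.MORPH_GRADIENT,np.ones((2,2),np.uint8))>0]=col
cv2.imwrite("pics/drv.png",e[:,:,::-1])
E
```

```text
True [ 342.97217304 -295.1360438    48.76009596] [0.644977   0.73391357 1.12577568] 9.355636010886398
[ 343.00450128 -295.10290135   48.70701689] 28.088337730637353
13.4333
sieve 0.91 [(0.59, [499.0, -333.0, 50.0])]
sieve_grip 0.75 [(0.49, [467.0, -293.0, 26.0]), (0.21, [500.0, -246.0, 41.0])]
drawer_handle 0.83 [(0.6, [465.0, -291.0, 25.0]), (0.35, [518.0, -289.0, 45.0])]
```

View pics/drv.png

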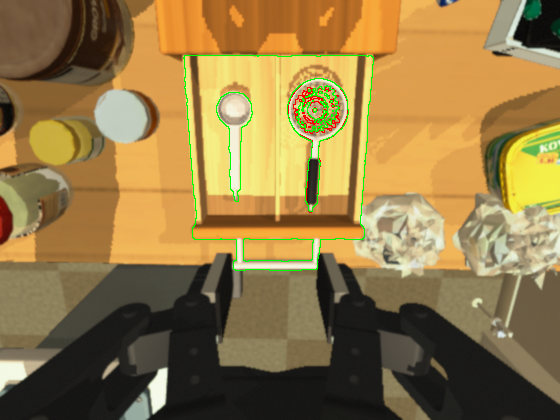

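The drawer is open. The sieve lies in the right lane, with its bowl at (318,108) and its black grip from (313,158) to (311,205). The spoon is in the left lane. The bar handle is at row 267, and I know its true position from the grasp, so I'll use it to calibrate.

```bash
python3 - <<'E'
from h import *
c=load("dr"); im=cv2.imread("pics/dr.png")
g=cv2.cvtColor(im,cv2.COLOR_BGR2GRAY)
m=np.zeros_like(g); m[150:212,300:325]=(g[150:212,300:325]<60)
n,l,st,ce=cv2.connectedComponentsWithStats(m); i=1+np.argmax(st[1:,4]); print(st[i],ce[i])
pts=np.argwhere(l==i)[:,::-1].astype(float); W=plane(c,pts,50)[:,:2]
mu=W.mean(0); u=np.linalg.svd(W-mu)[2][0]; u*=np.sign(u[0]); t=(W-mu)@u
print("grip centroid",mu,"axis deg",np.degrees(np.arctan2(u[1],u[0])),"len",np.ptp(t),"mid",mu+u*(t.max()+t.min())/2)
s=np.load("pics/m_sieve.npy").astype(np.uint8)
mo=cv2.morphologyEx(s,cv2.MORPH_OPEN,cv2.getStructuringElement(cv2.MORPH_ELLIPSE,(21,21)))
ct=max(cv2.findContours(mo,0,1)[0],key=len)[:,0]; (x,y),r=cv2.minEnclosingCircle(ct.astype(np.float32)); el=cv2.fitEllipse(ct); print(el)
bw=plane(c,[el[0]],50)[0]; print("bowl",bw,"dist to grip",np.linalg.norm(bw[:2]-mu),"axis",np.degrees(np.arctan2(*(bw[:2]-mu)[::-1])))
pe=plane(c,ct,50)[:,:2]; print("bowl width",np.ptp(pe,axis=0))
print("bar",plane(c,[[234,267],[278,267.5],[322,268]],57), "true 343,-295; cam",c[0][:3,3])
print("spoon",plane(c,[[234,107],[236,197]],40))
E
```

```text
[306 159  12  45 401] [311.69326683 180.73815461]
grip centroid [ 438.90559989 -328.55136181] axis deg -0.09410389875568267 len 47.61742601014312 mid [ 438.2912685  -328.55035282]Traceback (most recent call last):
  File "<stdin>", line 11, in <module>
ValueError: max() iterable argument is empty
```

```bash
python3 - <<'E'
from h import *
c=load("dr"); im=cv2.imread("pics/dr.png")
s=np.load("pics/m_sieve.npy").astype(np.uint8)
h=cv2.convexHull(np.argwhere(s[:140]>0)[:,::-1].astype(np.int32)); print((x:=cv2.fitEllipse(h)))
mu=np.array([438.6,-328.55])
bw=plane(c,[[318,109],x[0]],50); print("bowl",bw,"dist",np.linalg.norm(bw[:,:2]-mu,axis=1),"axis",np.degrees(np.arctan2(bw[:,1]-mu[1],bw[:,0]-mu[0])))
print("rim width",plane(c,[[288,109],[348,109]],50)[:,1])
print("bar",plane(c,[[234,267],[278,267.5],[322,268]],57), "true 343,-295; cam",c[0][:3,3])
print("inner side walls",plane(c,[[195,220],[365,220]],60),"divider",plane(c,[[277.5,130]],49))
E
```

```text
((317.1254577636719, 108.73353576660156), (58.925785064697266, 62.286136627197266), 20.987428665161133)
bowl [[ 511.98163846 -330.91382995   50.        ]
 [ 512.21792533 -330.03062092   50.        ]] dist [73.41970141 73.63281313] axis [-1.84502098 -1.15219077]
rim width [-301.12270657 -360.69991889]
bar [[ 339.55329189 -245.4909426    57.        ]
 [ 339.93608887 -295.08880805   57.        ]
 [ 340.3191597  -344.72215481   57.        ]] true 343,-295; cam [ 515.70241573 -287.7793044   390.44732408]
inner side walls [[ 396.02421944 -205.18673387   60.        ]
 [ 399.68337792 -386.46978571   60.        ]] divider [[ 490.73858989 -291.16707283   49.        ]]
```

```bash
python3 - <<'E'
from h import *
p=np.array([439.5,-328.6]); q=quat(-0.017)
claw.gripper_to(30,60)
ctrl.move_to([*p,110],q)
g=ctrl.movel([*p,38.5],vel=100,guard=8); s=observe(); print("down",g,s["time"],s["tool_pos"],s["force"])
if g: raise SystemExit
claw.gripper_to(0,60); s=observe(); print("w",s["width"],s["gripper_force"],s["force"],s["tool_pos"])
if s["width"]<6: raise SystemExit
ctrl.movel([*p,190],vel=110); s=observe(); print(s["time"],s["width"],s["force"],s["tool_pos"],s["q"])
im,c=snap("wrist","held"); snap("scene","held_s")
print(rec("wrist","sieve"))
a=cv2.resize(cv2.imread("pics/held_s.png")[60:270,230:510],(533,400)); b=cv2.imread("pics/held.png"); 
cv2.imwrite("pics/heldv.png",cv2.resize(np.hstack([cv2.resize(b,(533,400)),a]),(800,300)))
for y in (0,0.2,0.39,0.6): print(y,kin.solve_ik([515-74*np.cos(y),215-74*np.sin(y),116],quat(y)))
E
```

```text
down False 15.525 [ 439.89960783 -328.97620128   39.04895729] [0.63441498 0.06870321 0.22175138]
w 10.971221105272164 58.56204807758331 [-1.09027171  0.61131882  3.94751387] [ 439.97982696 -328.98584932   39.2095182 ]
17.35 11.008924541868357 [-0.04293563 -1.00212245 -0.46654426] [ 439.10003027 -328.32676128  189.3284027 ] [ 0.28570555  0.4470745   0.35420255  1.8733983  -0.1995254   0.85685689
 -0.84836038]
[(0.95, [502.0, -327.0, 199.0])]
0 [-0.68684256  0.46591935  0.17507109  2.05519889 -0.13305458  0.63085131
 -1.99324149]
0.2 [-0.63637277  0.45782939  0.14608425  2.06589433 -0.11019006  0.62498443
 -1.78646279]
0.39 [-0.58252939  0.45440147  0.11455967  2.06837573 -0.08607738  0.62316062
 -1.59034756]
0.6 [-0.51569105  0.45563261  0.07191163  2.06202992 -0.05401357  0.62564451
 -1.37809319]
```

View pics/heldv.png

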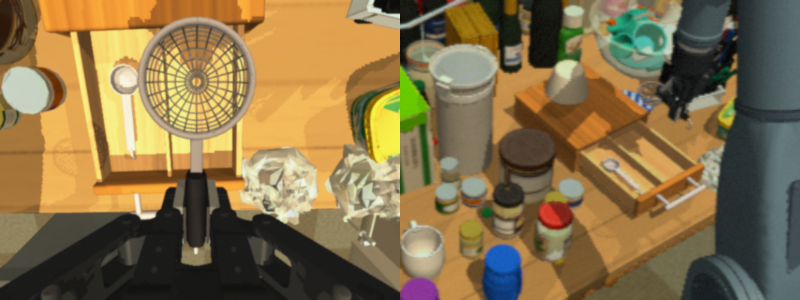

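The sieve is held by its black grip, and the spoon and the open drawer haven't been disturbed. Before carrying it, I'll compare the bowl in the wrist image with the projection of a level sieve.

```bash
cat >> h.py <<'E'
def proj_tool(P):  # tool-frame points -> wrist pixels
    k=cams.get_calibration("wrist"); C=np.linalg.inv(np.array(k["tool_from_camera"]))
    X=np.asarray(P)@C[:3,:3].T+C[:3,3]
    return np.c_[k["cx"]+k["fx"]*X[:,0]/-X[:,2], k["cy"]-k["fy"]*X[:,1]/-X[:,2]]
def circ(x,y,z,r,pitch=0,roll=0):  # circle of the sieve at sieve height z above bottom, tool frame
    t=np.linspace(0,2*np.pi,120); P=np.c_[r*np.cos(t)+74,r*np.sin(t),0*t-(z-21.5)]  # rel. to grip centre
    return R.from_euler('yx',[pitch,roll]).apply(P)+[x,y,-6.3]
E
python3 - <<'E'
from h import *
from scipy.optimize import least_squares
im=cv2.imread("pics/held.png"); g=cv2.cvtColor(im,cv2.COLOR_BGR2GRAY).astype(np.float32); sat=(im.max(2).astype(int)-im.min(2))
print("level pred rim centre",proj_tool([[74,0,-10.8],[74,0,15.2]]), np.ptp(proj_tool(circ(0,0,26,30)),axis=0))
# rim outer edge: scan rays inward from outside; first gray(low saturation) pixel run
c0=np.array([275,108.]); E=[]
for a in np.linspace(0,2*np.pi,90,endpoint=False):
    d=np.array([np.cos(a),np.sin(a)])
    if d[1]>.85: continue
    for r in np.arange(92,60,-.5):
        x,y=(c0+r*d).round().astype(int)
        if not 0<=y<420: continue
        if sat[y,x]<40 and 70<g[y,x]<200: E.append(c0+r*d); break
E=np.array(E,np.float32); 
med=np.median(np.hypot(*(E-c0).T)); E=E[abs(np.hypot(*(E-c0).T)-med)<6]
print(len(E),cv2.fitEllipse(E))
v=im.copy()
for p in (0,): 
    cv2.polylines(v,[proj_tool(circ(0,0,26,30)).round().astype(int)],1,(0,0,255)); cv2.polylines(v,[proj_tool(circ(0,0,0,19)).round().astype(int)],1,(255,0,0))
for e in E: cv2.circle(v,tuple(int(i) for i in e),1,(0,255,0),-1)
cv2.imwrite("pics/ov.png",cv2.resize(v[0:300,150:400],(500,600)))
E
```

```text
level pred rim centre [[276.99313335 110.23941736]
 [276.56209747 109.19633861]] [171.70454139 179.37575934]
72 ((275.4824523925781, 108.78005981445312), (150.08856201171875, 155.6434783935547), 179.16189575195312)
```

View pics/ov.png

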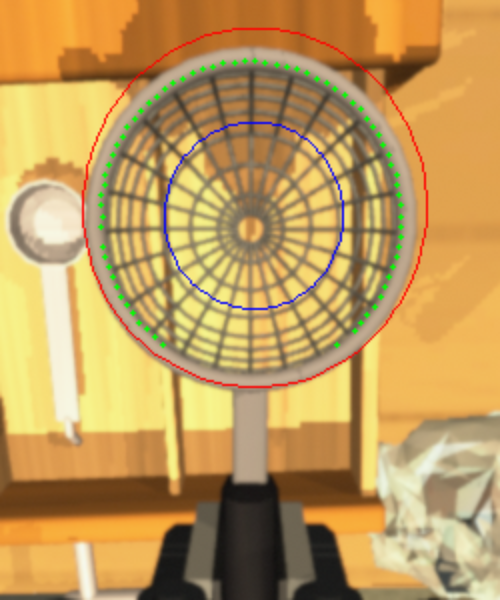

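The red level prediction is larger than the real rim, whose outer edge spans x 193–357 and y 23–193. The hub sits at (275,114.5), lower than predicted, so the bowl has sagged nose-down by a few degrees. I'll fit the pitch.

```bash
cat >> h.py <<'E'
from scipy.optimize import least_squares
def pt(x,y,pitch,P,roll=0,z0=-6.3): return R.from_euler('yx',[pitch,roll]).apply(np.atleast_2d(P))+[x,y,z0]
def fit(box,hub,use=slice(None)):
    def f(v):
        x,y,p=v[:3]; c=proj_tool(circ(x,y,26,30,p)); h=proj_tool(pt(x,y,p,[74,0,21.5]))[0]
        return np.r_[c.min(0)-[box[0],box[1]],c.max(0)-[box[2],box[3]],h-hub][use]
    r=least_squares(f,[0,0,0]); return r.x,f(r.x)
E
python3 - <<'E'
from h import *
v,e=fit((193,23.5,357.5,193),(275,114.5)); print(v,np.degrees(v[2]),e.round(1))
v,e=fit((193,23.5,357.5,193),(275,114.5),slice(0,4)); print(v,np.degrees(v[2]),e.round(1))
for p in (0,v[2]): print(circ(0,0,26,30,p).mean(0))
# grip vs stem line check on roll: rim ellipse angle tiny
E
```

```text
[-1.1032363  -0.61869006 -0.06953245] -3.9839159550742993 [ 0.2 -0.9 -0.3  0.2  0.1  1.1]
[-1.21414357 -0.60494948 -0.07263823] -4.16186400135857 [ 0.4 -0.3 -0.4  0.4]
[ 7.42500000e+01 -1.01770444e-16 -1.08000000e+01]
[ 7.43807877e+01  9.76996262e-16 -5.39948657e+00]
```

```bash
python3 - <<'E'
from h import *
claw.gripper_to(0,100)
for n in ("top","scene"):
    im,c=snap(n); m,p=mask(n,"mug")
    if m is None: print(n,"none"); continue
    if n=="top":
        ys,xs=np.nonzero(m); print(p,xs.min(),xs.max(),ys.min(),ys.max())
        mo=cv2.morphologyEx(m.astype(np.uint8),cv2.MORPH_OPEN,cv2.getStructuringElement(cv2.MORPH_ELLIPSE,(13,13)))
        ct=max(cv2.findContours(mo,0,1)[0],key=len)[:,0]; P=plane(c,ct,86)[:,:2]
        f=lambda x:np.hypot(*(P-x[:2]).T)-x[2]; r=least_squares(f,[515,215,41],loss="soft_l1"); print("top rim",r.x,np.std(f(r.x)))
y=0.39; p=-0.0695
def pose(origin,yaw,p=p,x=-1.1,yy=-0.6):
    Rl=R.from_euler('z',yaw)*R.from_euler('x',np.pi); Rt=Rl*R.from_euler('y',-p)
    off=pt(x,yy,p,[74,0,21.5])[0]  # sieve origin in tool frame
    q=Rt.as_quat(); return np.array(origin)-Rt.apply(off), np.r_[q[3],q[:3]]
P,q=pose([515,215.2,174],y); print(P,q)
ctrl.move_to(P,q); ctrl.dwell(.3)
s=observe(); print(s["time"],s["tool_pos"],s["width"])
im,c=snap("wrist","over"); snap("scene","over_s"); snap("top","over_t")
v=cv2.imread("pics/over.png"); cv2.polylines(v,[proj_tool(circ(-1.1,-.6,26,30,p)).round().astype(int)],1,(0,0,255))
a=cv2.imread("pics/over_s.png")[150:300,170:310]
cv2.imwrite("pics/overv.png",np.hstack([cv2.resize(v[0:300,150:400],(420,504)),cv2.resize(a,(380,504))]))
E
```

```text
0.95 205 229 213 246
top rim [509.20324337 210.73241705  38.16966797] 1.2692199287207773
[448.20443192 187.094641   189.29159763] [-0.00673203  0.98045539  0.19364955  0.03408455]
20.0833 [448.4071423  186.6737164  189.27503774] 9.808724189699639
```

View pics/overv.png

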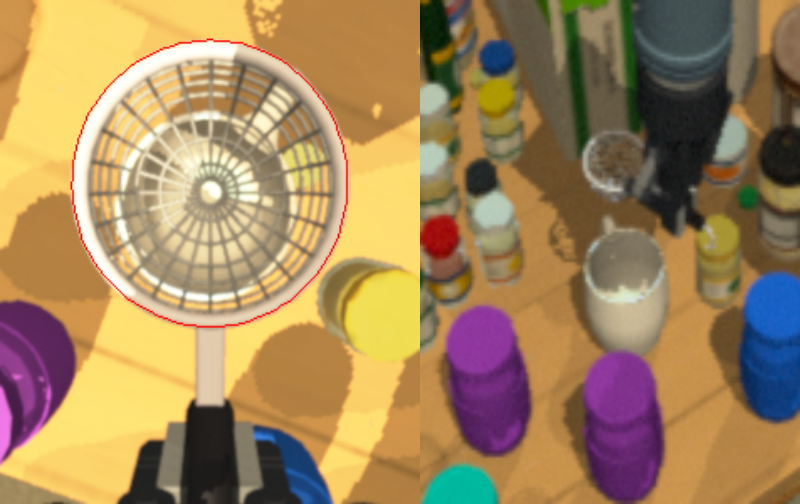

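The overlay with 4° of sag matches the rim well at (275,109), with the hub at (275.6,114). The mug can be seen through the mesh. Next I'll cross-check the predicted bowl rim and mug rim in all three cameras.

```bash
cat >> h.py <<'E'
def proj(c,P):
    E,fx,fy,cx,cy=c; X=(np.atleast_2d(P)-E[:3,3])@E[:3,:3]
    return np.c_[cx+fx*X[:,0]/-X[:,2],cy-fy*X[:,1]/-X[:,2]]
def ring(x,y,z,r): t=np.linspace(0,2*np.pi,80); return np.c_[x+r*np.cos(t),y+r*np.sin(t),z+0*t]
def crop(fn,ctr,half,out,polys):
    S=out/(2*half); im=cv2.imread(f"pics/{fn}.png"); o=np.round(ctr).astype(int)-half
    im=cv2.copyMakeBorder(im,200,200,200,200,cv2.BORDER_CONSTANT)[o[1]+200:o[1]+200+2*half,o[0]+200:o[0]+200+2*half]
    im=cv2.resize(im,(out,out),interpolation=cv2.INTER_CUBIC)
    for p,col in polys: cv2.polylines(im,[np.round(((p-o+.5)*S-.5)*8).astype(np.int32)],True,col,1,cv2.LINE_AA,3)
    return im
E
python3 - <<'E'
from h import *
s=observe(); T=Rq(s["orientation"]); tp=s["tool_pos"]
W=lambda P: P@T.T+tp
rim=W(circ(-1.1,-.6,26,30,-.0695)); print("rim centre",rim[:-1].mean(0),"z range",np.ptp(rim[:,2]),"bottom",W(pt(-1.1,-.6,-.0695,[74,0,21.5])))
rim0=W(circ(-1.1,-.6,26,30,0)); print("if unsagged",rim0.mean(0))
M=ring(515,215.2,86,41)
out=[]
for fn,h in (("over_s",32),("over_t",24),("over",100)):
    c=load(fn); ctr=proj(c,[515,215,140])[0]
    out.append(crop(fn,ctr,h,390,[(proj(c,rim),(0,0,255)),(proj(c,rim0),(255,0,0)),(proj(c,M),(0,255,0))]))
m1=load("mug1"); out.append(crop("mug1",proj(m1,[515,215,86])[0],60,390,[(proj(m1,M),(0,255,0)),(proj(m1,ring(515,215.2,86,39)),(0,0,255))]))
big=np.vstack([np.hstack(out[:2]),np.hstack(out[2:])]); cv2.imwrite("pics/chk.png",cv2.resize(big,(600,600)))
E
```

```text
rim centre [515.06148376 215.06950537 199.99019295] z range 0.0005431148540822051 bottom [[515.06130756 215.06934932 173.99019295]]
if unsagged [514.83790175 214.97767691 205.13555301]
```

View pics/chk.png

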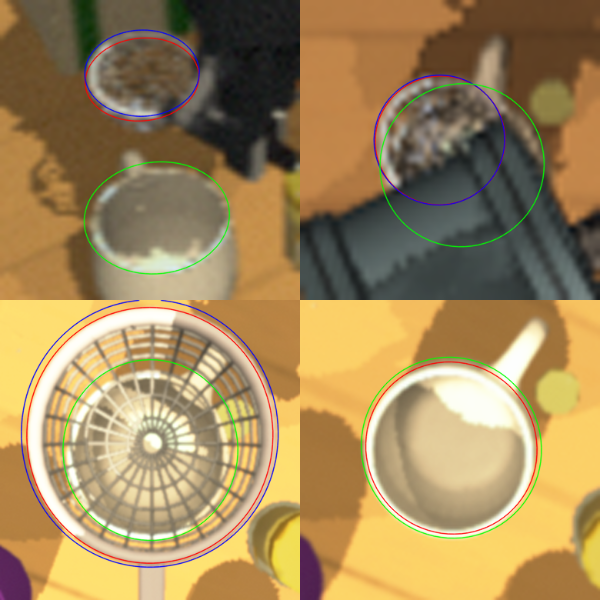

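The red 4° model matches the sieve rim in the scene and wrist views. The mug circle is centred as estimated in both the scene and close-up views, though its rim is nearer 78 mm across. Next I lower the sieve to 16 mm above the rim.

```bash
python3 - <<'E'
from h import *
s=observe(); T=Rq(s["orientation"]); tp=s["tool_pos"]
o=T@pt(-1.1,-.6,-.0695,[74,0,21.5])[0]+tp
g=ctrl.movel(tp+np.array([514.5,214.5,102])-o,vel=60,guard=8); ctrl.dwell(.5)
s=observe(); T=Rq(s["orientation"]); tp=s["tool_pos"]
W=lambda P: P@T.T+tp
print(g,s["time"],s["width"],s["gripper_force"],s["force"],np.abs(s["dq"]).max(),"bottom",W(pt(-1.1,-.6,-.0695,[74,0,21.5])))
rim=W(circ(-1.1,-.6,26,30,-.0695)); print(np.ptp(rim[:,2]))
out=[]; M=ring(514.5,214.5,86,39)
for fn,n,h in (("fin_w","wrist",100),("fin_s","scene",32)):
    snap(n,fn); c=load(fn); out.append(crop(fn,proj(c,[515,215,105])[0],h,400,[(proj(c,rim),(0,0,255)),(proj(c,M),(0,255,0))]))
sc=cv2.resize(cv2.imread("pics/fin_s.png")[80:300,130:430],(800,587))
cv2.imwrite("pics/fin.png",np.hstack(out)); cv2.imwrite("pics/finsc.png",sc)
cv2.imwrite("pics/fin.png",np.vstack([np.hstack(out)[:,:],cv2.resize(cv2.imread("pics/fin_s.png")[100:250,130:430],(800,400))[:200]]))
E
```

```text
False 22.0833 9.841180725975248 98.68640899658203 [-0.05074647  0.21881662 -0.12289122] 0.0017654117721767738 bottom [[514.50474494 214.53982334 102.03220566]]
0.00422566441253025
```

View pics/fin.png

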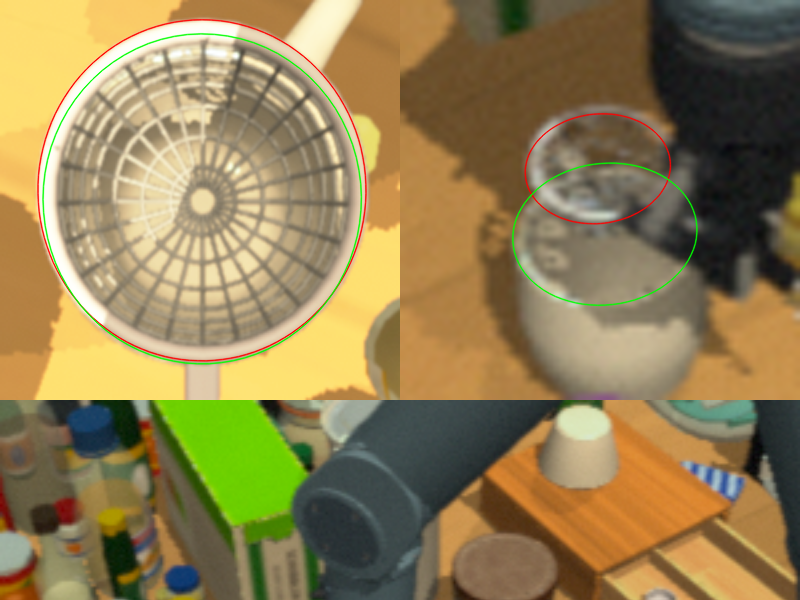

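The sieve sits concentric over the mug in both views: the wrist shows the rim and mug circles aligned, and the scene shows the bowl about a finger's breadth above the rim. The arm is at rest and the force readings show no contact.

```bash
python3 -c "
from h import *
print(ctrl.job_done(), observe()['time'])"
```

```text
the job is handed in; nothing more can be done
the job is handed in; nothing more can be done
```

The job is handed in: the drawer is open to its stop, and the sieve is held at rest, level to within about a degree, centred about 16 mm above the mug's rim by camera measurement, at about 22 s on the robot's clock.

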